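Clear the headset and shut the hood of the shielded test box

TASK

Close up the shielded test box for its test run: first hang the headset that was left straddling the box's front wall over the bar of the lead rail, with an ear cup on each side of the bar. Then break the hood's locked stay by pushing its knuckle through at the thumb tab, take the hood by its bar handle and lower it gently until it is fully shut, never letting it drop. Leave the other things on the bench where they stand.

Things in the scene. Friction and masses are not known exactly. Their poses are not given: they have to be found in the camera images.
- test_box: shielded test box of bare aluminium, open at the top, fixed: 180 mm deep (x), 280 mm wide (y), rim 130 mm above the bench; walls 5 mm thick, rim flange 10 mm wide. Origin at the centre of its underside, on the bench; -x is its front (connector panel), +x its hinge side, -y its right side, where the stay is. The hood stands open over its back half.
- hood (a joint): angle of the hood (aluminium lid 182x280x16 mm, 0.5 kg) about its hinge on the far rim: 0 = fully shut; about 1.17 rad at the start, held by the locked stay. With the stay broken, friction alone still holds the hood above about 1.0 rad; lower down it falls and slams unless held. Pulling it down with the stay locked only jams the stay.
- hood_hinge (a point): middle of the hood's hinge line, which runs along the box's y: 92 mm towards +x of the box's centre, 135 mm above the bench. The axes are the hood's (x from the bar to the hinge, y along the hinge).
- hood_bar (a point): centre of the hood's bar handle: round steel bar 10 mm thick, parallel to the hinge, 130 mm clear between its end posts, 30 mm clear of the hood's front edge, 218 mm from the hinge line: above the hood's top edge while the hood is open (about 0.34 m up), in front of the box when shut (0.14 m up). It may turn in the fingers as the hood comes down.
- stay_knuckle (a joint): knuckle angle between the two flat 81 mm links of the stay, outside the box's right wall: 2.69 rad = locked, 11 degrees past dead centre (start); 2.50 = links in line; below that the stay is broken and folds as the hood comes down; 0 = folded, hood shut. A little friction; takes a few N. Near 2.0 (tab pushed in some 25 to 30 mm) it is clear of locking again and the hood still stands; under 1.6 (40 mm) the hood falls.
- thumb_tab (a point): middle of the outer face of the thumb tab, a flat steel tab 30 mm long and 27 mm wide (along the box's y) on the lower link at the knuckle, 20 mm outside the right wall. z: outward normal, up and to the box's front, about 53 degrees from vertical at the start; push against it. The link pivots 79 mm from here, at box x -55, z 112 mm. The hood stands over it: lean the tool back to the front.
- headset: small rigid on-ear headset, 0.16 kg, 126 mm wide, 129 mm high: padded black band bent in its x-z plane, a round ear cup (54 mm across, 22 mm thick) at each end, cups down. Origin under the middle of the band's crown, resting on the rim of the box's front wall at the start. Cups' lower edges 113 mm below the origin, inner faces 78 mm apart. x from cup to cup, y across the band.
- headset_crown (a point): centre of the padded crown of the band, 8 mm above the headset's origin: the pad there is 46 mm long (x), 24 mm wide (y) and 16 mm thick (z). Gripped from above across its 24 mm width; whatever reaches more than 16 mm below the pad's top hits what it rests on.
- rail_mid (a point): top of the bar of the lead rail, at its middle: smooth horizontal steel bar 12 mm thick, along y of this frame, 170 mm above the bench, 155 mm clear between its two end posts; on a flat foot 85x210x8 mm, fixed
- heatsink: bystander: finned light-metal heatsink, 34x50x26 mm, loose on the bench
- attenuator: bystander: small metal coaxial attenuator, 54x17x17 mm, loose on the bench
- solder_spool: bystander: reel of solder standing on its flange, 56 mm across, 45 mm high, loose on the bench
- tip_cleaner: bystander: round tin with brass wool, 60 mm across, 30 mm high, loose on the bench
- flux_pot: bystander: low round tin, 46 mm across, 22 mm high, loose on the bench

How it is judged:
By the outcome, as a careful person would: the job done as asked, in the order asked, and still so for the second after the job is handed in, with the robot touching nothing.
It also fails if it takes over 72 s, if anything falls off the work surface, if the arm or the gripper's body presses on something with over 40 N, if the wrist force passes 120 N, or if a joint passes its speed limit or range.

ROBOT

A 6-joint arm with a two-finger parallel gripper is mounted at the origin on a cart in front of the work surface, level with it; the furniture and walls round the work are solid. World frame = base frame: x ahead of the robot, y to its left, z up, the work surface at z = 0. Lengths are in m, angles in rad, forces in N, time in s.
With the tool pointing down it reaches from about 0.425 to 0.95 m from the base axis. Payload 3.5 kg.
Tool frame: the origin (TCP) lies at the very end of the fingers, on their centre line; the grasp point (between the pads) lies 19 mm behind it; z points along the fingers, y is the line along which they close (so a half turn about z gives the same grasp; the last joint's range is limited). The gripper opens to 85 mm and grips with 20 to 120 N. Pads are 22 mm wide; open, the fingers measure 114 mm over their backs; the gripper's body (76 mm by 85 mm) begins 54 mm behind the grasp point. The pads swing forward as they close: fully open they stand 13 mm farther back than shut.
Start: joints at [-1.305, 0.286, 1.577, -0, 1.279, -0.15], TCP at [0.273, -0.617, 0.231] pointing down, gripper open.
Joint ranges: [-2.77, 2.77], [-0.9, 2.22], [0.21, 2.48], [-1.53, 4.67], [0.24, 2.81], [-2.84, 2.84]. Speed limits (rad/s): [2.79, 2.79, 3.14, 3.14, 3.14, 3.14].

INTERFACE

Orientations are given as a unit quaternion [x, y, z, w].
In Python, from plant import ctrl gives the robot as it stands.
- The arm moves only by the tool carry_out, never from a script. Its argument "deltas" is one flat list of numbers, 6 for each row, row after row: the shift along the tool's x, y, z in m, then the turn, a rotation vector about the tool's x, y, z in rad. A call has 1 to 5 rows; each row is the pose to reach, as a shift and turn from the pose commanded when the call began, along the tool's axes at that moment; what a row does not reach only later rows make up. A row lasts 1/8 s, in which the tool goes at most 62.5 mm and 10.7 degrees, less where a joint would pass 70% of its speed; a pose out of reach is approached as far as the arm can. A call with a gripper value outside its range is refused whole. "grip" is the opening in per cent of the stroke, from 0 (shut) to 100 (fully open), set as the call begins (left out, the last holds). The fingers move at their own pace and stop on an object; "grip_force" is the grip in N (left out, the last holds). Time passes only in rows, so rows that repeat a pose let the fingers close. It gives the time, the measured TCP pose, the force, the opening and the grip force at its end, in the units of the state.
- ctrl.get_state(): the state, without advancing time (a new reading comes with each control period).
- ctrl.read_camera(name): name is "scene" or "top"; returns (picture, depth): 420x560x3 uint8, red, green, blue; 420x560 float32, m along the optical axis (not along the pixel's ray), 0 where there is no reading.
- ctrl.camera_model(name): a dict with "intrinsics" (3x3 intrinsics, pixels), "extrinsics" (4x4, takes a point from world to camera coordinates). Camera axes: x right, y down, z forward; pixel columns grow to the right and rows downward; lengths in m; the calibration is good to about 2 mm. A picture is of the moment at which its call begins. camera_model takes no time and is no camera call.
- ctrl.sign_off(): hands the job in; it is judged then, once.
Trained networks look in the newest picture that a camera, given by its name, has taken for a name from the list of things; names that differ only in an ending like _2 or _b are one class to them, and where a whole thing is asked for, a point or a joint stands for the part that bears it (a point fixed in the world has none). Each returns a list of dicts, best first, with "score" (0 to 1); they miss things now and then, are a little off and sometimes report something else, mostly with a low value. They report only what shows in the picture. A call takes as long as a camera call.
- ctrl.find_in(camera, query): "uv" ([column, row] in pixels, amid what is visible of it).
The state is a dict: "time": time; "qpos": joint angles; "dq": joint speeds; "joint_efforts": joint torques, N m; "eef_pos": TCP position; "tcp_rot": TCP orientation; "contact_force": force on the tool from outside, world axes, zero at the start; "wrist_torque": the same for the moment, N m; "opening": opening from 0.0 (shut) to 1.0 (fully open); "finger_force": force on a finger pad.
Only numpy, scipy, OpenCV 4.12 (cv2) and the standard library are available. Lean on these libraries where they do the work, as an engineer would, in place of code of your own. Each camera call takes 0.05 s, during which the arm holds its last target. There are 200 camera calls.

## Working session

There is one attempt and no reset: what is moved stays moved. The work goes in short steps, Python scripts to look and compute and a tool call to move; the robot and the scene stay as the last step left them, time stands still between calls to the robot, and variables do not carry over. Pictures are saved under pics/ and viewed, at most 10 in all, crops included, and the job is handed in when it is done.

Besides the shell and the picture viewer there is one more tool, called as name(argument=value, ...) on one line, values as JSON. carry_out: Moves the arm, as the interface text tells. Its arguments: {"type":"object","properties":{"deltas":{"type":"array"},"grip":{"type":"number"},"grip_force":{"type":"number"}},"required":["deltas"]}

```bash
mkdir -p pics; cat > h.py <<'E'
from plant import ctrl
import numpy as np, cv2
from scipy.spatial.transform import Rotation as R
np.set_printoptions(precision=4,suppress=True)
def cloud(cam):
    im,d=ctrl.read_camera(cam); m=ctrl.camera_model(cam); K=np.array(m["intrinsics"]);E=np.array(m["extrinsics"])
    v,u=np.mgrid[:d.shape[0],:d.shape[1]]
    P=np.stack([(u-K[0,2])/K[0,0]*d,(v-K[1,2])/K[1,1]*d,d],-1)
    W=(P-E[:3,3])@E[:3,:3]
    W[d==0]=np.nan
    return im,W
def save(n,im): cv2.imwrite('pics/'+n,im[:,:,::-1])
E
python3 - <<'E'
from h import *
for c in("scene","top"):
    im,W=cloud(c); save(c+'0.png',im); np.save(c+'0.npy',W)
    for q in("test_box","hood","hood_bar","thumb_tab","headset","headset_crown","rail_mid","heatsink","attenuator","solder_spool","tip_cleaner","flux_pot"):
        r=ctrl.find_in(c,q)[:2]
        print(c,q,[(x["uv"],round(x["score"],2),W[int(x["uv"][1]),int(x["uv"][0])].round(3).tolist()) for x in r])
print(ctrl.get_state())
E
```

```text
scene test_box [([238.9, 285.8], 0.96, [0.554, 0.153, 0.02])]
scene hood [([213.0, 244.7], 0.72, [0.53, 0.245, 0.342])]
scene hood_bar [([217.9, 247.4], 0.68, [0.54, 0.223, 0.298]), ([277.5, 286.2], 0.53, [0.436, 0.149, 0.1])]
scene thumb_tab [([267.8, 216.5], 0.5, [0.529, 0.022, 0.188])]
scene headset [([277.3, 284.4], 0.61, [0.429, 0.163, 0.136]), ([270.8, 196.3], 0.51, [0.617, -0.155, 0.044])]
scene headset_crown [([276.2, 283.2], 0.57, [0.432, 0.162, 0.139]), ([236.3, 286.3], 0.52, [0.557, 0.158, 0.02])]
scene rail_mid [([302.6, 189.8], 0.64, [0.554, -0.26, 0.006]), ([238.2, 286.6], 0.36, [0.554, 0.155, 0.017])]
scene heatsink [([327.8, 204.6], 0.6, [0.45, -0.223, 0.023])]
scene attenuator [([273.7, 356.0], 0.58, [0.381, 0.281, 0.009])]
scene solder_spool [([272.4, 197.9], 0.79, [0.611, -0.157, 0.041]), ([267.1, 220.0], 0.57, [0.527, 0.027, 0.178])]
scene tip_cleaner [([280.0, 176.1], 0.63, [0.644, -0.277, 0.011])]
scene flux_pot [([324.9, 188.8], 0.71, [0.487, -0.285, 0.02])]
top test_box [([167.3, 197.2], 0.63, [0.568, 0.218, 0.014]), ([369.1, 224.6], 0.39, [0.493, -0.309, 0.02
[... 716 characters left out ...]
[361.2, 169.2], 0.95, [0.645, -0.297, 0.01]), ([318.4, 173.5], 0.7, [0.632, -0.181, 0.017])]
top flux_pot [([237.2, 197.1], 0.61, [0.524, 0.014, 0.185]), ([370.7, 225.7], 0.49, [0.491, -0.311, 0.021])]
{'time': 1.3, 'qpos': array([-1.305 ,  0.2863,  1.5767, -0.    ,  1.2786, -0.15  ]), 'dq': array([ 0.0003,  0.0007, -0.0006, -0.0006, -0.001 ,  0.0007]), 'joint_efforts': array([  0.0008, -40.5955, -29.2929,  -0.0001,   0.0006,  -0.    ]), 'eef_pos': array([ 0.2727, -0.6175,  0.2313]), 'tcp_rot': array([ 0.9785,  0.2064, -0.    , -0.    ]), 'contact_force': array([ 0.5177, -0.5092, -0.0297]), 'wrist_torque': array([ 0.0102, -0.0206, -0.0081]), 'finger_force': 0.0, 'opening': 1.002260735063031}
```

View pics/scene0.png

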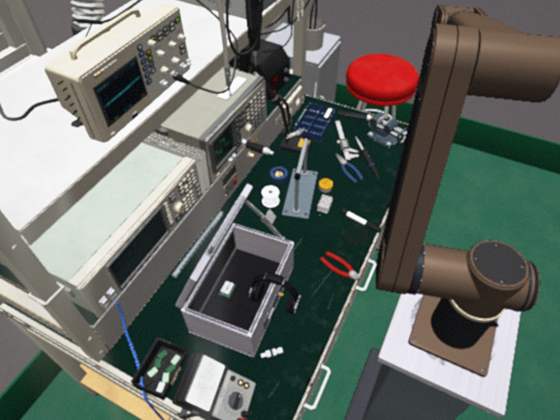

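View pics/top0.png

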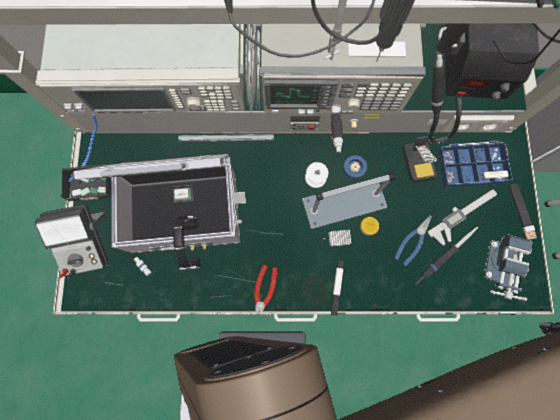

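The top view shows the box around (175,205), the headset on its front wall at (183,238), the tab at (238,200), and the rail foot at (344,200) with posts near (315,208) and (383,185).

```bash
python3 - <<'E'
from h import *
Ws=np.load('scene0.npy').reshape(-1,3); Wt=np.load('top0.npy').reshape(-1,3)
W=np.vstack([Ws,Wt]); W=W[~np.isnan(W[:,0])]
def sel(W,x,y,z): return W[(W[:,0]>x[0])&(W[:,0]<x[1])&(W[:,1]>y[0])&(W[:,1]<y[1])&(W[:,2]>z[0])&(W[:,2]<z[1])]
# box rim
for nm,A in(("scene",Ws),("top",Wt)):
    A=A[~np.isnan(A[:,0])]
    r=sel(A,(.36,.68),(-.0,.36),(.122,.137)); print(nm,"rim",len(r),r.min(0),r.max(0), cv2.minAreaRect(r[:,:2].astype(np.float32)))
    h=sel(A,(.36,.53),(.03,.26),(.137,.18)); print("headset",len(h),h.mean(0),cv2.minAreaRect(h[:,:2].astype(np.float32)),np.percentile(h[:,2],[50,90,99]))
    b=sel(A,(.45,.7),(-.42,-.1),(.15,.19)); print("bar",len(b), b.mean(0) if len(b) else 0, cv2.minAreaRect(b[:,:2].astype(np.float32)) if len(b) else 0,np.percentile(b[:,2],[50,95]))
    f=sel(A,(.45,.7),(-.42,-.1),(.004,.012)); print("foot",len(f),cv2.minAreaRect(f[:,:2].astype(np.float32)))
    t=sel(A,(.45,.62),(-.02,.035),(.1,.25));print("tab",len(t),t.mean(0)); print(t[np.argsort(-t[:,2])][::max(1,len(t)//25)])
    t=sel(A,(.45,.72),(.0,.36),(.25,.4));print("hood",len(t),t.mean(0),t.min(0),t.max(0),cv2.minAreaRect(t[:,:2].astype(np.float32)))
for i,(a,b) in enumerate([((110,140),'top'),((0,0),'x')][:1]): pass
im=cv2.imread('pics/top0.png'); A=im[120:290,100:400]; A=cv2.resize(A,None,fx=2.66,fy=2.66,interpolation=cv2.INTER_CUBIC); cv2.imwrite('pics/topc.png',A)
im=cv2.imread('pics/scene0.png'); A=im[120:370,170:350]; A=cv2.resize(A,None,fx=2.4,fy=2.4,interpolation=cv2.INTER_CUBIC); cv2.imwrite('pics/scenec.png',A)
E
```

```text
scene rim 1469 [0.4011 0.0222 0.122 ] [0.6231 0.3216 0.1369] ((0.5059934258460999, 0.16894160211086273), (0.21347247064113617, 0.2907032072544098), 4.7555718421936035)
headset 181 [0.44   0.1534 0.1434] ((0.48265984654426575, 0.10420402884483337), (0.048647280782461166, 0.17169718444347382), 40.7697868347168) [0.1437 0.1468 0.1483]
bar 347 [ 0.5996 -0.2232  0.1727] ((0.6230872273445129, -0.22590503096580505), (0.1624901443719864, 0.18315836787223816), 15.728975296020508) [0.1697 0.1886]
foot 992 ((0.574577271938324, -0.27612170577049255), (0.28644031286239624, 0.24595485627651215), 89.51951599121094)
tab 372 [0.5203 0.0253 0.1651]
[[0.582  0.0288 0.2304]
 [0.5767 0.0293 0.2181]
 [0.5745 0.0288 0.2109]
 [0.5596 0.0299 0.204 ]
 [0.5509 0.0303 0.1971]
 [0.5299 0.0152 0.1922]
 [0.5308 0.0246 0.1897]
 [0.5495 0.0283 0.1875]
 [0.5273 0.015  0.1852]
 [0.5233 0.0114 0.1834]
 [0.5341 0.03   0.1815]
 [0.5269 0.0272 0.1783]
 [0.517  0.0237 0.1758]
 [0.5331 0.0268 0.1742]
 [0.5126 0.0211 0.1712]
 [0.5372 0.0307 0.168 ]
 [0.5182 0.0277 0.1627]
 [0.5155 0.0274 0.1554]
 [0.5101 0.0269 0.145 ]
 [0.5
[... 1199 characters left out ...]
1]
 [ 0.5366  0.027   0.1878]
 [ 0.5259  0.0226  0.1855]
 [ 0.5223  0.0164  0.182 ]
 [ 0.5229  0.0035  0.1793]
 [ 0.5191 -0.003   0.1763]
 [ 0.5175  0.0061  0.1737]
 [ 0.5134  0.0228  0.1623]
 [ 0.5026  0.0208  0.1383]
 [ 0.5087  0.0309  0.1319]
 [ 0.4713  0.0254  0.1311]
 [ 0.4996  0.0308  0.1304]
 [ 0.5379  0.0342  0.1296]
 [ 0.4787  0.0281  0.1291]
 [ 0.4929  0.0286  0.1284]
 [ 0.5337  0.0344  0.1274]
 [ 0.482   0.0196  0.1239]
 [ 0.5234  0.0303  0.1199]
 [ 0.4839  0.016   0.1139]
 [ 0.4694  0.024   0.1018]]
hood 1635 [0.5502 0.1675 0.3097] [0.5253 0.0343 0.2512] [0.5922 0.3128 0.3461] ((0.5571136474609375, 0.173941969871521), (0.052521731704473495, 0.2797892689704895), 5.471894264221191)
```

View pics/topc.png

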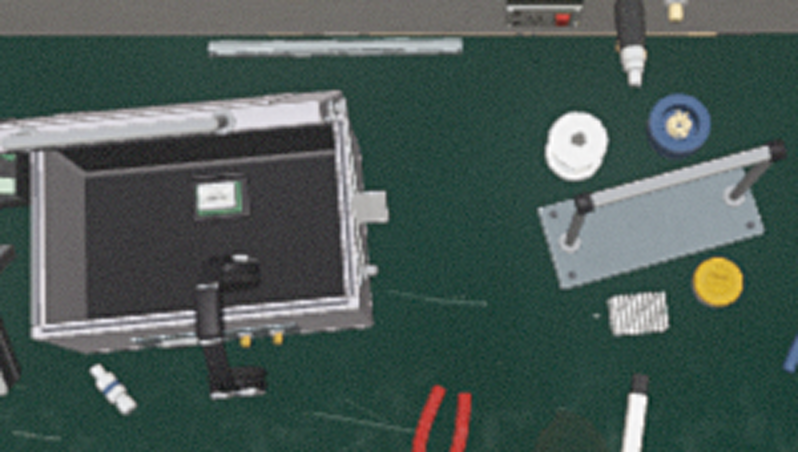

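View pics/scenec.png

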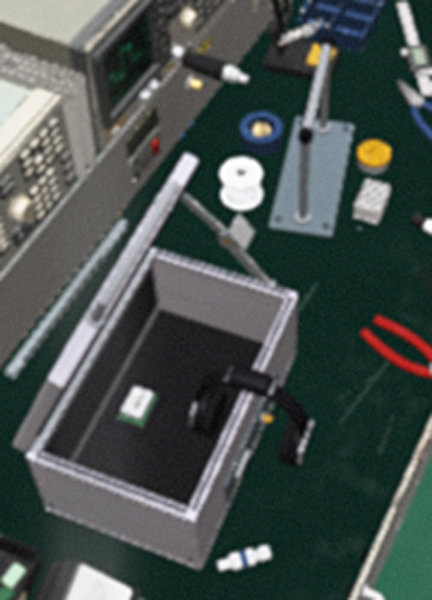

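The crops show the box turned a few degrees. The headset crown is at crop (209,305), the tab at (370,206), and the rail bar runs from (584,202) to (775,152). Next I'll fit the poses more tightly.

```bash
cat >> h.py <<'E'
def sel(W,x,y,z): return W[(W[:,0]>x[0])&(W[:,0]<x[1])&(W[:,1]>y[0])&(W[:,1]<y[1])&(W[:,2]>z[0])&(W[:,2]<z[1])]
def delt(p,rot,s=None,n=1):
    """rows' delta from the current pose to world pos p, Rotation rot"""
    s=s or ctrl.get_state(); R0=R.from_quat(s["tcp_rot"])
    d=R0.inv().apply(np.array(p)-s["eef_pos"]); w=(R0.inv()*rot).as_rotvec()
    return np.r_[d,w].round(4)
def down(heading_deg):  # tool z down, tool x at heading
    a=np.radians(heading_deg); x=[np.cos(a),np.sin(a),0]; z=[0,0,-1]
    return R.from_matrix(np.array([x,np.cross(z,x),z]).T)
E
python3 - <<'E'
from h import *
from scipy.optimize import minimize
for nm in("scene","top"):
    A=np.load(nm+'0.npy').reshape(-1,3); A=A[~np.isnan(A[:,0])]
    r=sel(A,(.37,.66),(-.0,.36),(.126,.134))[:,:2]
    def f(p):
        c,s=np.cos(p[2]),np.sin(p[2]); d=(r-p[:2])@np.array([[c,-s],[s,c]])
        ax,ay=abs(d[:,0]),abs(d[:,1])
        # distance to mid ring (hx 85, hy 135)
        e=np.maximum(ax-.085,ay-.135); e=np.where((ax>.085)&(ay>.135),np.hypot(ax-.085,ay-.135),np.abs(e))
        return np.mean(np.minimum(np.maximum(e-.004,0),.008)**2)*1e6
    best=min((minimize(f,[.51+dx,.17+dy,a],method='Nelder-Mead',options=dict(xatol=1e-5,fatol=1e-6)) for dx in(-.01,0,.01) for dy in (-.01,0.01) for a in(.05,.1,.15)),key=lambda o:o.fun)
    print(nm,"box",best.x,best.fun,len(r))
    b=sel(A,(.52,.62),(-.35,-.17),(.15,.18)); b=b[:,:]
    for _ in range(5):
        v=cv2.fitLine(b[:,:2].astype(np.float32),cv2.DIST_HUBER,0,.001,.001).ravel()
        n=np.array([-v[1],v[0]]); b=b[abs((b[:,:2]-v[2:])@n)<.012]
    t=(b[:,:2]-v[2:])@v[:2]
    print(" bar",v,len(b),v[2:]+v[:2]*t.min(),v[2:]+v[:2]*t.max(),np.percentile(b[:,2],[50,90]))
    h=sel(A,(.36,.53),(.11,.19),(.138,.18)); print(" headset",len(h),cv2.minAreaRect(h[:,:2].astype(np.float32)))
    t=sel(A,(.5,.56),(-.02,.016),(.15,.21)); c=t.mean(0); u,s,vt=np.linalg.svd(t-c); print(" tab",c,vt[2],s,t.min(0),t.max(0))
    t=sel(A,(.45,.62),(.04,.32),(.325,.36)); print(" hoodbar",len(t),t.mean(0),cv2.minAreaRect(t[:,:2].astype(np.float32)))
E
```

```text
scene box [0.5233 0.1741 0.0986] 3.6265037878513913 1240
 bar [ 0.2746 -0.9616  0.5551 -0.2553] 164 [ 0.5307 -0.1699] [ 0.5776 -0.3339] [0.1669 0.1699]
 headset 175 ((0.4396435618400574, 0.1527305245399475), (0.049632053822278976, 0.024144893512129784), 5.978006839752197)
 tab [0.5229 0.0084 0.1808] [ 0.8095  0.0873 -0.5806] [0.0629 0.0362 0.0111] [ 0.5129 -0.0007  0.1669] [0.5326 0.0158 0.197 ]
 hoodbar 297 [0.5336 0.1842 0.3396] ((0.5345529913902283, 0.17685070633888245), (0.01434360258281231, 0.1466192603111267), 3.273275375366211)
top box [0.5251 0.1708 0.0952] 4.422106912847044 1149
 bar [ 0.2718 -0.9624  0.555  -0.2566] 432 [ 0.5306 -0.17  ] [ 0.5785 -0.3396] [0.1689 0.1715]
 headset 222 ((0.4415169060230255, 0.14944620430469513), (0.0489710308611393, 0.023877978324890137), 6.373270034790039)
 tab [0.5243 0.0063 0.1821] [ 0.7962  0.093  -0.5979] [0.0902 0.0569 0.0111] [ 0.5141 -0.0032  0.169 ] [0.5335 0.0159 0.1941]
 hoodbar 459 [0.5357 0.1704 0.3406] ((0.5384206175804138, 0.17199662327766418), (0.014946890994906425, 0.1488870084285736), 5.484699726104736)
```

```bash
python3 - <<'E'
from h import *
s=ctrl.get_state()
p1=dict(s); T1=delt([.45,-.38,.36],down(15),s); print(T1)
s2=dict(eef_pos=np.array([.45,-.38,.36]),tcp_rot=down(15).as_quat()); print(delt([.50,-.10,.36],down(10.5),s2),)
s3=dict(eef_pos=np.array([.50,-.1,.36]),tcp_rot=down(10.5).as_quat()); print(delt([.4405,.151,.28],down(6),s3))
A=np.vstack([np.load(n+'0.npy').reshape(-1,3) for n in("top","scene")]); A=A[~np.isnan(A[:,0])]
v=np.array([.2725,-.9622]);c=np.array([.555,-.256]);b=sel(A,(.45,.7),(-.45,-.1),(.155,.2)); d=(b[:,:2]-c)
k=abs(d@[-v[1],v[0]])<.015; t=d[k]@v; print(np.histogram(t,bins=np.arange(-.15,.16,.01)))
E
```

```text
[ 0.2581 -0.1456 -0.1287 -0.      0.      0.154 ]
[ 0.1208 -0.2575  0.      0.      0.      0.0785]
[-0.0128 -0.2576  0.08    0.      0.      0.0785]
(array([ 0,  0,  0,  0,  8, 55, 39, 35, 31, 34, 34, 31, 33, 35, 29, 32, 33,
       31, 34, 29, 36, 33, 50, 22,  0,  0,  0,  0,  0,  0]), array([-0.15, -0.14, -0.13, -0.12, -0.11, -0.1 , -0.09, -0.08, -0.07,
       -0.06, -0.05, -0.04, -0.03, -0.02, -0.01,  0.  ,  0.01,  0.02,
        0.03,  0.04,  0.05,  0.06,  0.07,  0.08,  0.09,  0.1 ,  0.11,
        0.12,  0.13,  0.14,  0.15]))
```

carry_out(deltas=[0.17,-0.097,-0.127,0,0,0.1,0.258,-0.146,-0.129,0,0,0.154,0.258,-0.146,-0.129,0,0,0.154,0.258,-0.146,-0.129,0,0,0.154,0.258,-0.146,-0.129,0,0,0.154], grip=70)

```text
time: 1.92
eef_pos: [0.444, -0.3869, 0.357]
tcp_rot: [0.991, 0.13, 0.0, 0.0]
contact_force: [0.2, -0.8, 0.3]
opening: 0.703
finger_force: 0.0
```

```bash
python3 - <<'E'
from h import *
s=ctrl.get_state();print(s['time'],s['eef_pos'],s['qpos'],s['opening'])
print(delt([.50,-.10,.36],down(10.5),s))
s3=dict(eef_pos=np.array([.50,-.1,.36]),tcp_rot=down(10.5).as_quat()); print(delt([.4405,.151,.28],down(6),s3))
E
```

```text
1.925 [ 0.444  -0.3869  0.357 ] [-0.889   0.0278  1.6416  0.0001  1.4716  0.4202] 0.7028925405810514
[ 0.1283 -0.2626 -0.0031  0.0006 -0.0004  0.0783]
[-0.0128 -0.2576  0.08    0.      0.      0.0785]
```

carry_out(deltas=[0.122,-0.259,0,0,0,0.078,0.122,-0.259,0,0,0,0.078,0.122,-0.259,0,0,0,0.078,0.122,-0.259,0,0,0,0.078,0.122,-0.259,0,0,0,0.078])

```text
time: 2.55
eef_pos: [0.494, -0.1041, 0.3565]
tcp_rot: [0.996, 0.093, 0.001, 0.0]
contact_force: [1.0, -0.9, -0.6]
opening: 0.702
finger_force: 0.0
```

carry_out(deltas=[-0.013,-0.258,0.0,0,0,0.078,-0.013,-0.258,0.04,0,0,0.078,-0.013,-0.258,0.08,0,0,0.078,-0.013,-0.258,0.08,0,0,0.078,-0.013,-0.258,0.08,0,0,0.078])

```text
time: 3.18
eef_pos: [0.4321, 0.1468, 0.2742]
tcp_rot: [0.999, 0.054, -0.001, -0.0]
contact_force: [0.9, -0.4, -0.4]
opening: 0.703
finger_force: 0.0
```

carry_out(deltas=[0,0,0,0,0,0,0,0,0,0,0,0])

```text
time: 3.42
eef_pos: [0.4345, 0.144, 0.2768]
tcp_rot: [0.999, 0.053, 0.001, 0.0]
contact_force: [0.2, -0.3, 0.9]
opening: 0.699
finger_force: 0.0
```

```bash
python3 - <<'E'
from h import *
s=ctrl.get_state();print(s['time'],s['eef_pos'],s['qpos'],s['opening'])
print(delt([.4405,.151,.132],down(6.2),s))
E
```

```text
3.425 [0.4345 0.144  0.2768] [ 0.0981 -0.2471  2.0356 -0.0005  1.3518  1.5634] 0.6986309100105492
[ 0.0065 -0.0064  0.1448  0.0005 -0.0013 -0.0026]
```

carry_out(deltas=[0.0065,-0.0065,0.05,0,0,0,0.0065,-0.0065,0.1,0,0,0,0.0065,-0.0065,0.125,0,0,0,0.0065,-0.0065,0.125,0,0,0,0.0065,-0.0065,0.125,0,0,0])

```text
time: 4.05
eef_pos: [0.4414, 0.1511, 0.153]
tcp_rot: [0.999, 0.052, 0.002, -0.0]
contact_force: [-0.2, 0.3, 0.1]
opening: 0.698
finger_force: 0.0
```

```bash
python3 - <<'E'
from h import *
s=ctrl.get_state();print(s['time'],s['eef_pos'])
print(delt([.4405,.151,.133],down(6.2),s))
im,W=cloud('top'); A=cv2.resize(im[200:280,130:230],None,fx=6,fy=6,interpolation=cv2.INTER_CUBIC); save('t1.png',A)
E
```

```text
4.05 [0.4414 0.1511 0.153 ]
[-0.001   0.      0.02    0.0001 -0.0033 -0.0037]
```

View pics/t1.png

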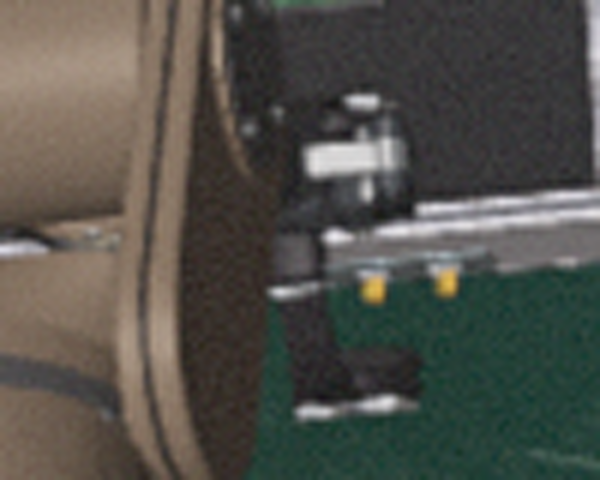

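The crown still stands at crop (300,255) with the gripper body seen around (355,165). I'll check that this fits by projecting points.

```bash
python3 - <<'E'
from h import *
m=ctrl.camera_model('top');K=np.array(m['intrinsics']);E=np.array(m['extrinsics']);print(-E[:3,:3].T@E[:3,3],K)
for z in(.146,.153,.21,.23,.3):
    p=K@(E[:3,:3]@[.4414,.1511,z]+E[:3,3]); uv=p[:2]/p[2]; print(z,uv,(uv-[130,200])*6)
im,W=cloud('top'); 
for uv in((188,226),(183,227),(186,217)): print(W[uv[1],uv[0]])
E
```

```text
[ 0.3089 -0.0822  1.0289] [[397.7427   0.     279.2223]
 [  0.     397.7427 209.7262]
 [  0.       0.       1.    ]]
0.146 [176.8887 237.0267] [281.3321 222.1599]
0.153 [176.0839 236.5599] [276.5035 219.3591]
0.21 [169.0369 232.4722] [234.2216 194.8335]
0.23 [166.3347 230.9048] [218.0081 185.4289]
0.3 [155.7556 224.7684] [154.5339 148.6106]
[0.4461 0.1003 0.2601]
[0.4432 0.1088 0.2652]
[0.4984 0.1465 0.0902]
```

carry_out(deltas=[-0.001,0,0.01,0,0,0,-0.001,0,0.02,0,0,0,-0.001,0,0.02,0,0,0])

```text
time: 4.53
eef_pos: [0.4377, 0.1514, 0.1296]
tcp_rot: [0.999, 0.053, -0.001, 0.0]
contact_force: [-0.2, -0.1, -0.5]
opening: 0.701
finger_force: 0.0
```

carry_out(deltas=[0,0,0,0,0,0,0,0,0,0,0,0,0,0,0,0,0,0,0,0,0,0,0,0,0,0,0,0,0,0], grip=5, grip_force=40)

```text
time: 5.15
eef_pos: [0.4391, 0.1516, 0.1315]
tcp_rot: [0.999, 0.053, 0.0, -0.0]
contact_force: [-0.1, 0.6, 2.3]
opening: 0.269
finger_force: 41.1
```

```bash
python3 - <<'E'
from h import *
s=ctrl.get_state();print(s['time'],s['eef_pos'],s['opening'],s['finger_force'],s['contact_force'])
print(delt([.4405,.151,.30],down(6.2),s))
E
```

```text
5.15 [0.4391 0.1516 0.1315] 0.2686475140546965 41.13976299762726 [-0.1133  0.6175  2.3347]
[ 0.0015  0.0007 -0.1685 -0.0001 -0.001  -0.0024]
```

carry_out(deltas=[0,0,-0.04,0,0,0,0,0,-0.1,0,0,0,0,0,-0.16,0,0,0,0,0,-0.21,0,0,0,0,0,-0.21,0,0,0])

```text
time: 5.78
eef_pos: [0.4404, 0.1518, 0.346]
tcp_rot: [0.999, 0.053, 0.005, -0.0]
contact_force: [0.3, 0.7, -2.9]
opening: 0.263
finger_force: 40.8
```

```bash
python3 - <<'E'
from h import *
s=ctrl.get_state();print(s['time'],s['eef_pos'],s['opening'],s['finger_force'],s['contact_force'],s['qpos'])
a=([.445,-.06,.34],down(9)); b=([.553,-.248,.34],down(15.8))
print(delt(*a,s),delt(*b,s),delt(*b,dict(eef_pos=np.array(a[0]),tcp_rot=a[1].as_quat())))
E
```

```text
5.775 [0.4404 0.1518 0.346 ] 0.26312758830753386 40.7597941160202 [ 0.3332  0.708  -2.8682] [ 0.1135 -0.2644  1.9264  0.0001  1.4703  1.5784]
[-0.0179  0.2111  0.0058  0.0001 -0.0093 -0.0512] [ 0.0696  0.4094  0.0066  0.0007 -0.0093 -0.1699] [ 0.0773  0.2026  0.      0.      0.     -0.1187]
```

carry_out(deltas=[-0.004,0.045,0,0,0,-0.01,-0.01,0.1,0,0,0,-0.03,-0.014,0.155,0,0,0,-0.04,-0.018,0.2,0,0,0,-0.05,-0.018,0.211,0,0,0,-0.05])

```text
time: 6.4
eef_pos: [0.4422, -0.0621, 0.3384]
tcp_rot: [0.997, 0.076, -0.002, -0.001]
contact_force: [-1.2, -0.4, -1.5]
opening: 0.268
finger_force: 40.8
```

carry_out(deltas=[0.015,0.04,0,0,0,-0.03,0.035,0.09,0,0,0,-0.06,0.055,0.14,0,0,0,-0.09,0.07,0.185,0,0,0,-0.12,0.077,0.203,0,0,0,-0.12])

```text
time: 7.02
eef_pos: [0.5511, -0.2497, 0.3382]
tcp_rot: [0.991, 0.137, -0.002, -0.002]
contact_force: [-0.3, 0.9, -1.9]
opening: 0.265
finger_force: 40.8
```

carry_out(deltas=[0,0,0,0,0,0,0,0,0,0,0,0])

```text
time: 7.28
eef_pos: [0.5504, -0.2472, 0.3406]
tcp_rot: [0.99, 0.138, -0.0, -0.001]
contact_force: [-0.1, 0.2, -1.9]
opening: 0.271
finger_force: 40.8
```

```bash
python3 - <<'E'
from h import *
s=ctrl.get_state();print(s['time'],s['eef_pos'],s['opening'],s['finger_force'],s['contact_force'],s['qpos'])
print(delt([.553,-.248,.34],down(15.8),s), delt([.553,-.248,.174],down(15.8),s))
im,W=cloud('scene'); A=cv2.resize(im[100:300,180:380],None,fx=3,fy=3,interpolation=cv2.INTER_CUBIC); save('s1.png',A)
E
```

```text
7.275 [ 0.5504 -0.2472  0.3406] 0.2711959425620959 40.76754033565521 [-0.0509  0.235  -1.9454] [-0.5903  0.0674  1.6294  0.0005  1.4463  0.7035]
[ 0.0023  0.0015  0.0006 -0.0015  0.0006  0.0012] [ 0.0024  0.0018  0.1666 -0.0015  0.0006  0.0012]
```

View pics/s1.png

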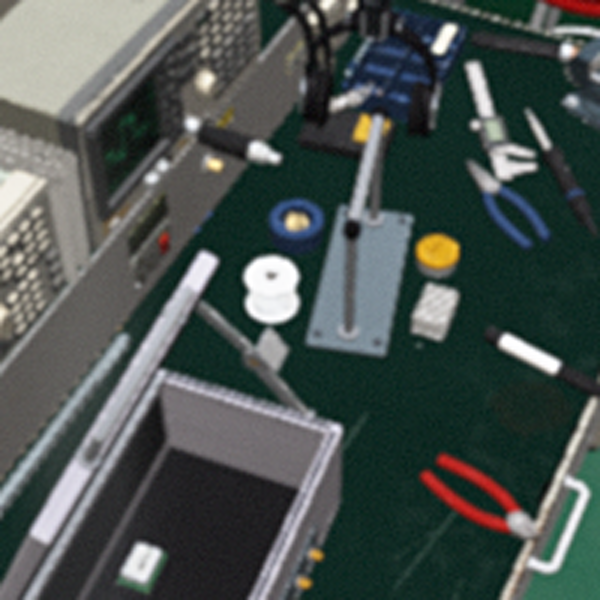

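The headset is held level above the rail bar, cups either side (crop 315,90 and 425,90). Lowering it.

carry_out(deltas=[0.001,0.001,0.04,0,0,0,0.001,0.001,0.08,0,0,0,0.001,0.001,0.12,0,0,0,0.001,0.001,0.15,0,0,0,0.001,0.001,0.16,0,0,0])

```text
time: 7.95
eef_pos: [0.5507, -0.2475, 0.1791]
tcp_rot: [0.99, 0.138, -0.001, -0.001]
contact_force: [0.2, -0.3, -1.5]
opening: 0.27
finger_force: 40.8
```

carry_out(deltas=[0,0,0.004,0,0,0,0,0,0.006,0,0,0,0,0,0.008,0,0,0,0,0,0.008,0,0,0])

```text
time: 8.45
eef_pos: [0.5522, -0.2496, 0.1737]
tcp_rot: [0.991, 0.137, 0.0, 0.0]
contact_force: [-0.1, -0.2, -2.0]
opening: 0.269
finger_force: 40.7
```

```bash
python3 - <<'E'
from h import *
s=ctrl.get_state();print(s['time'],s['eef_pos'],s['opening'],s['finger_force'],s['contact_force'],s['wrist_torque'])
im,W=cloud('scene'); A=cv2.resize(im[80:280,200:400],None,fx=3,fy=3,interpolation=cv2.INTER_CUBIC); save('s2.png',A)
E
```

```text
8.45 [ 0.5522 -0.2496  0.1737] 0.2693060679034422 40.73764085769653 [-0.1027 -0.1735 -1.9617] [ 0.016   0.0122 -0.0682]
```

View pics/s2.png

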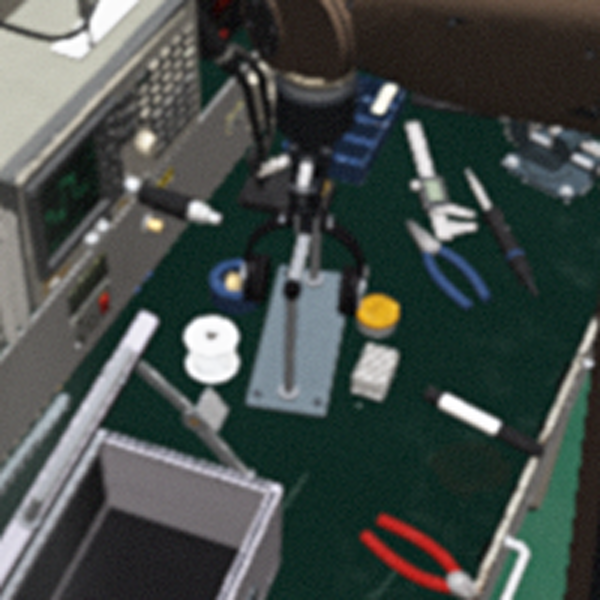

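The cups sit either side of the bar at crop (255,280) and (352,285). It's still carrying its weight, so I'll go down a little more until it touches.

carry_out(deltas=[0,0,0.001,0,0,0,0,0,0.002,0,0,0,0,0,0.003,0,0,0,0,0,0.003,0,0,0])

```text
time: 9.0
eef_pos: [0.5521, -0.2496, 0.1714]
tcp_rot: [0.991, 0.137, 0.0, 0.0]
contact_force: [-3.0, 1.7, 5.4]
opening: 0.27
finger_force: 41.6
```

carry_out(deltas=[0,0,0,0,0,0,0,0,0,0,0,0,0,0,0,0,0,0,0,0,0,0,0,0], grip=60)

```text
time: 9.5
eef_pos: [0.5519, -0.2495, 0.1698]
tcp_rot: [0.991, 0.137, -0.0, -0.0]
contact_force: [-0.3, -0.4, -0.2]
opening: 0.602
finger_force: 0.0
```

carry_out(deltas=[0,0,-0.01,0,0,0,0,0,-0.03,0,0,0,0,0,-0.06,0,0,0,0,0,-0.11,0,0,0,0,0,-0.16,0,0,0])

```text
time: 10.12
eef_pos: [0.5519, -0.2494, 0.3334]
tcp_rot: [0.991, 0.137, 0.001, 0.001]
contact_force: [0.3, -1.0, -0.0]
opening: 0.6
finger_force: 0.0
```

```bash
python3 - <<'E'
from h import *
s=ctrl.get_state();print(s['time'],s['eef_pos'],s['opening'],s['contact_force'],s['qpos'],s['tcp_rot'])
im,W=cloud('scene'); save('s3f.png',im)
for q in("headset","thumb_tab"): print(ctrl.find_in('scene',q)[:2])
A=cv2.resize(im[80:280,200:400],None,fx=3,fy=3,interpolation=cv2.INTER_CUBIC); save('s3.png',A)
b=sel(W[~np.isnan(W[:,:,0])],(.5,.62),(-.3,-.2),(.172,.21)); print(b.mean(0),len(b),cv2.minAreaRect(b[:,:2].astype(np.float32)))
E
```

```text
10.125 [ 0.5519 -0.2494  0.3334] 0.6000045859207774 [ 0.2504 -0.9611 -0.0404] [-0.5918  0.0735  1.6357  0.      1.4304  0.7031] [0.9905 0.1375 0.0007 0.0006]
[{'uv': [287.0, 169.8], 'score': 0.92}]
[{'uv': [266.9, 221.5], 'score': 0.77}]
[ 0.5518 -0.2425  0.1809] 122 ((0.5532965660095215, -0.23907282948493958), (0.05465377867221832, 0.05018242076039314), 71.85284423828125)
```

View pics/s3.png

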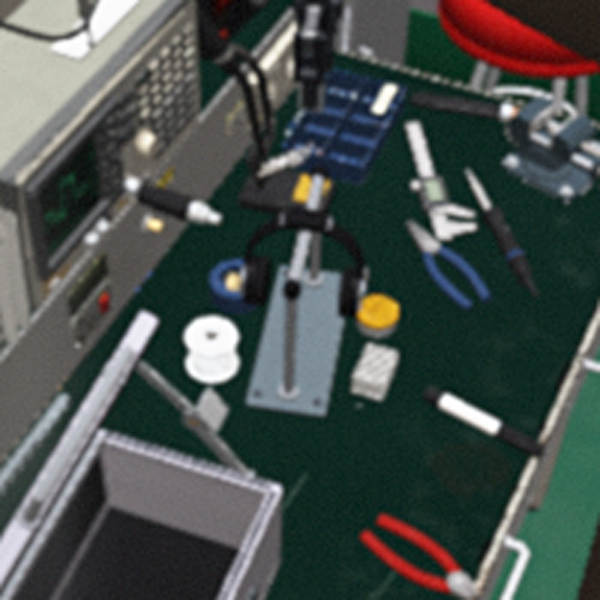

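The headset hangs on the bar at crop (302,222), cups on both sides. Now the thumb tab.

```bash
cat >> h.py <<'E'
B=np.array([.524,.172,0]); YB=.0965; RB=R.from_euler('z',YB)
def bw(p): return B+RB.apply(p)
def lean(th):  # tool x along box y, tool z = (sin th,0,-cos th) in box frame
    t=np.radians(th); z=np.array([np.sin(t),0,-np.cos(t)]); x=np.array([0,1.,0])
    return RB*R.from_matrix(np.array([x,np.cross(z,x),z]).T)
def after(s,d):
    R0=R.from_quat(s["tcp_rot"]); return dict(eef_pos=s["eef_pos"]+R0.apply(d[:3]),tcp_rot=(R0*R.from_rotvec(d[3:])).as_quat())
E
python3 - <<'E'
from h import *
s=ctrl.get_state()
d1=delt([.44,-.10,.36],lean(20),s); print(d1)
s1=after(s,d1); th=40;t=np.radians(th)
q=np.array([-.0163,-.168,.181])-.04*np.array([np.sin(t),0,-np.cos(t)])
print(bw(q),delt(bw(q),lean(th),s1))
E
```

```text
[-0.068  -0.1754 -0.025  -0.2787  0.2425 -1.3757]
[0.4984 0.0007 0.2116] [ 0.0946  0.0129  0.1626 -0.349   0.     -0.    ]
```

carry_out(deltas=[-0.068,-0.175,-0.025,-0.279,0.243,-1.376,-0.068,-0.175,-0.025,-0.279,0.243,-1.376,-0.068,-0.175,-0.025,-0.279,0.243,-1.376,-0.068,-0.175,-0.025,-0.279,0.243,-1.376,-0.068,-0.175,-0.025,-0.279,0.243,-1.376], grip=0)

```text
time: 10.9
eef_pos: [0.4381, -0.0984, 0.3551]
tcp_rot: [0.821, 0.558, 0.089, 0.078]
contact_force: [-0.7, -0.7, 0.9]
opening: -0.003
finger_force: 0.0
```

```bash
python3 - <<'E'
from h import *
s=ctrl.get_state(); print(s['time'],s['eef_pos'],s['qpos'],s['contact_force'],R.from_quat(s['tcp_rot']).as_matrix())
d1=delt([.44,-.05,.30],lean(35),s); print(d1); s1=after(s,d1)
t=np.radians(40)
q=np.array([-.0163,-.168,.181])-.04*np.array([np.sin(t),0,-np.cos(t)])
print(delt(bw(q),lean(40),s1))
E
```

```text
10.9 [ 0.4381 -0.0984  0.3551] [-0.4971 -0.4531  2.0598  0.0893  1.3144 -0.1325] [-0.7267 -0.7169  0.8582] [[ 0.3617  0.9026  0.2334]
 [ 0.9304 -0.3654 -0.0285]
 [ 0.0596  0.2275 -0.972 ]]
[ 0.0425 -0.0285  0.0527 -0.3599  0.138  -0.4528]
[ 0.0448  0.0009  0.1084 -0.0873 -0.     -0.    ]
```

carry_out(deltas=[0.043,-0.029,0.03,-0.36,0.138,-0.453,0.043,-0.029,0.053,-0.36,0.138,-0.453,0.043,-0.029,0.053,-0.36,0.138,-0.453,0.043,-0.029,0.053,-0.36,0.138,-0.453])

```text
time: 11.4
eef_pos: [0.4395, -0.05, 0.2974]
tcp_rot: [0.644, 0.704, 0.222, 0.201]
contact_force: [-0.4, -0.4, 0.9]
opening: -0.0
finger_force: 0.0
```

```bash
python3 - <<'E'
from h import *
s=ctrl.get_state(); print(s['time'],s['eef_pos'],s['qpos'],s['contact_force'],R.from_quat(s['tcp_rot']).as_matrix())
for th in (35,40):
    t=np.radians(th)
    q=np.array([-.0163,-.168,.181])-.04*np.array([np.sin(t),0,-np.cos(t)])
    print(delt(bw(q),lean(th),s))
E
```

```text
11.4 [ 0.4395 -0.05    0.2974] [-0.5475 -0.6838  2.3618  0.4191  0.9967 -0.7825] [-0.4272 -0.3778  0.9273] [[-0.0898  0.8175  0.5688]
 [ 0.996   0.0723  0.0534]
 [ 0.0025  0.5713 -0.8207]]
[ 0.0451  0.0063  0.1064 -0.0027  0.0017 -0.0068]
[ 0.0451  0.0028  0.1065 -0.09    0.002  -0.0068]
```

carry_out(deltas=[0.045,0.003,0.04,-0.03,0,-0.007,0.045,0.003,0.08,-0.06,0,-0.007,0.045,0.003,0.106,-0.09,0,-0.007,0.045,0.003,0.106,-0.09,0,-0.007])

```text
time: 11.9
eef_pos: [0.4981, 0.0011, 0.2108]
tcp_rot: [0.633, 0.696, 0.251, 0.228]
contact_force: [0.1, -0.7, -0.3]
opening: -0.0
finger_force: 0.0
```

```bash
python3 - <<'E'
from h import *
s=ctrl.get_state(); print(s['time'],s['eef_pos'],s['qpos'],s['contact_force'])
print(RB.inv().apply(s['eef_pos']-B), delt(bw([-.0163,-.168,.181]),lean(40),s))
im,W=cloud('scene'); A=cv2.resize(im[160:320,190:350],None,fx=3.7,fy=3.7,interpolation=cv2.INTER_CUBIC); save('s4.png',A)
E
```

```text
11.9 [0.4981 0.0011 0.2108] [-0.3431 -0.4644  2.4194  0.5001  0.6023 -0.7695] [ 0.1036 -0.7377 -0.3069]
[-0.0423 -0.1676  0.2108] [-0.0004  0.001   0.0395 -0.0058  0.     -0.0009]
```

View pics/s4.png

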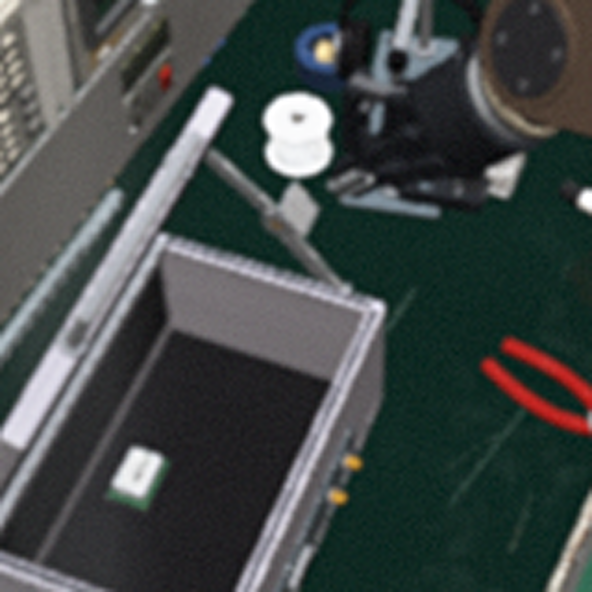

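Tool tip at (340,180) faces the tab at (298,212), clear of the hood. Advancing to contact.

carry_out(deltas=[0,0.001,0.015,0,0,0,0,0.001,0.028,0,0,0,0,0.001,0.036,0,0,0,0,0.001,0.04,0,0,0])

```text
time: 12.45
eef_pos: [0.5266, 0.0022, 0.1855]
tcp_rot: [0.632, 0.695, 0.253, 0.232]
contact_force: [-0.7, 0.1, 2.3]
opening: -0.003
finger_force: 1.0
```

```bash
python3 - <<'E'
from h import *
s=ctrl.get_state(); print(s['time'],s['eef_pos'],s['qpos'],s['contact_force'])
print(RB.inv().apply(s['eef_pos']-B))
for a,th in((10,38),(20,36),(28,34)):
    f=np.radians(60.7)-a/79; print(a,delt(bw([-.055+.079*np.cos(f),-.168,.112+.079*np.sin(f)]),lean(th),s))
E
```

```text
12.45 [0.5266 0.0022 0.1855] [-0.3122 -0.3351  2.3858  0.5588  0.4969 -0.8222] [-0.7207  0.1495  2.2784]
[-0.0137 -0.1692  0.1855]
10 [ 0.0013 -0.0021  0.0114  0.0375  0.0038  0.0002]
20 [ 0.0013 -0.0004  0.0212  0.0724  0.0038  0.0001]
28 [0.0013 0.0001 0.0292 0.1073 0.0038 0.0001]
```

carry_out(deltas=[0.001,-0.001,0.004,0.015,0,0,0.001,-0.001,0.008,0.03,0,0,0.001,-0.001,0.011,0.04,0,0,0.001,-0.001,0.016,0.055,0,0])

```text
time: 12.95
eef_pos: [0.5358, 0.0044, 0.1717]
tcp_rot: [0.638, 0.702, 0.233, 0.214]
contact_force: [-0.5, -0.0, 2.3]
opening: 0.006
finger_force: 0.8
```

carry_out(deltas=[0,0.001,0.004,0.015,0,0,0,0.001,0.008,0.03,0,0,0,0.001,0.012,0.045,0,0,0,0.001,0.012,0.045,0,0])

```text
time: 13.45
eef_pos: [0.5433, 0.0053, 0.1619]
tcp_rot: [0.643, 0.707, 0.217, 0.199]
contact_force: [-0.2, 0.4, -0.7]
opening: -0.003
finger_force: 0.3
```

```bash
python3 - <<'E'
from h import *
s=ctrl.get_state(); print(s['time'],s['eef_pos'],s['qpos'],s['contact_force'])
print(RB.inv().apply(s['eef_pos']-B))
im,W=cloud('scene'); A=cv2.resize(im[160:320,190:350],None,fx=3.7,fy=3.7,interpolation=cv2.INTER_CUBIC); save('s5.png',A)
f=np.radians(60.7)-28/79; print(delt(bw([-.055+.079*np.cos(f),-.168,.112+.079*np.sin(f)]),lean(34),s))
for c in('top','scene'):
    im,W=cloud(c);P=W[~np.isnan(W[:,:,0])]; t=sel(P,(.4,.62),(.04,.32),(.29,.36)); q=RB.inv().apply(t-B); print(len(q)); q=q[q[:,2]>np.percentile(q[:,2],80)]; print(q.mean(0))
E
```

```text
13.45 [0.5433 0.0053 0.1619] [-0.2713 -0.2134  2.3102  0.4171  0.5159 -0.6763] [-0.1795  0.3842 -0.7122]
[ 0.0032 -0.1678  0.1619]
[-0.0002  0.0024  0.      0.004   0.0025  0.0001]
1399
[-0.001  -0.0017  0.3364]
901
[-0.029  -0.0252  0.3412]
```

View pics/s5.png

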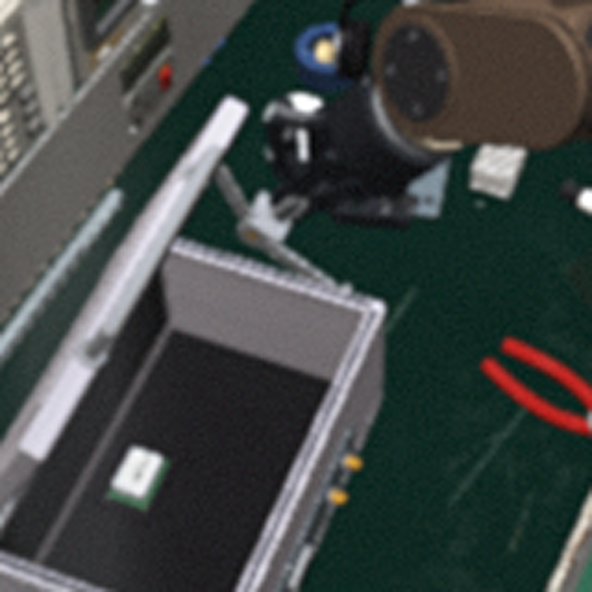

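The stay is bent inwards at crop (255,230) and the hood still stands, slightly lower. Retreating.

carry_out(deltas=[0,0,-0.03,0,0,0,0,0,-0.07,0,0,0,0,0,-0.11,0,0,0,0,0,-0.11,0,0,0])

```text
time: 14.1
eef_pos: [0.482, -0.0009, 0.2569]
tcp_rot: [0.642, 0.707, 0.219, 0.203]
contact_force: [0.3, -0.4, 0.0]
opening: -0.004
finger_force: 0.0
```

```bash
python3 - <<'E'
from h import *
s=ctrl.get_state(); print(s['time'],s['eef_pos'],s['qpos'],s['contact_force'])
print(RB.inv().apply(s['eef_pos']-B))
for c in('top','scene'):
    im,W=cloud(c);P=W[~np.isnan(W[:,:,0])]; q=RB.inv().apply(P-B); q=q[(abs(q[:,1])<.13)&(q[:,2]>.15)]
    r=np.hypot(q[:,0]-.092,q[:,2]-.135); a=np.arctan2(q[:,2]-.135,.092-q[:,0]); k=(r>.2)&(r<.235)&(a>.8)&(a<1.35)
    print(c,k.sum(),np.median(q[k],0),np.median(a[k]),np.percentile(q[k][:,1],[2,98]),np.percentile(r[k],[2,50,98]))
    k=(r>.1)&(r<.17)&(a>.8)&(a<1.35)&(abs(q[:,1])<.12); print(' face',k.sum(),np.percentile(a[k],[10,50,90]))
    q=RB.inv().apply(P-B);k=(q[:,1]<-.145)&(q[:,1]>-.18)&(abs(q[:,0])<.08)&(q[:,2]>.1)&(q[:,2]<.25); print(' stay/tab',k.sum(),np.percentile(q[k],[5,50,95],axis=0))
d1=delt([.42,.02,.38],lean(15),s); print(d1); s1=after(s,d1)
d2=delt([.45,.15,.42],lean(0),s1); print(d2)
E
```

```text
14.1 [ 0.482  -0.0009  0.2569] [-0.3389 -0.5309  2.3495  0.3368  0.7894 -0.6078] [ 0.2561 -0.3797  0.0278]
[-0.0584 -0.1681  0.2569]
top 466 [-0.0018 -0.0029  0.3355] 1.1348562307247034 [-0.0744  0.0687] [0.2095 0.2212 0.2244]
 face 568 [1.1891 1.2102 1.2443]
 stay/tab 207 [[-0.0012 -0.1732  0.1576]
 [ 0.0127 -0.1545  0.1669]
 [ 0.0477 -0.1465  0.2316]]
scene 303 [-0.0026  0.0128  0.3345] 1.128788007501729 [-0.0677  0.0763] [0.2047 0.2206 0.2239]
 face 288 [1.0729 1.1925 1.2287]
 stay/tab 160 [[-0.0411 -0.1692  0.1329]
 [ 0.0122 -0.1501  0.1659]
 [ 0.0368 -0.1454  0.2054]]
[ 0.026   0.0209 -0.1353  0.3435  0.0061  0.0001]
[ 0.1265  0.0513 -0.0277  0.2618 -0.     -0.    ]
```

carry_out(deltas=[0.01,0.02,-0.05,0.1,0,0,0.02,0.02,-0.1,0.25,0,0,0.026,0.021,-0.135,0.343,0,0,0.026,0.021,-0.135,0.343,0,0], grip=60)

```text
time: 14.7
eef_pos: [0.422, 0.0204, 0.3783]
tcp_rot: [0.667, 0.734, 0.094, 0.088]
contact_force: [-0.6, -0.3, -1.0]
opening: 0.601
finger_force: 0.0
```

carry_out(deltas=[0.04,0.016,-0.01,0.09,0,0,0.08,0.032,-0.02,0.18,0,0,0.127,0.051,-0.028,0.262,0,0,0.127,0.051,-0.028,0.262,0,0])

```text
time: 15.2
eef_pos: [0.4518, 0.1532, 0.4121]
tcp_rot: [0.671, 0.741, -0.005, -0.004]
contact_force: [0.5, -0.1, 0.8]
opening: 0.6
finger_force: 0.0
```

```bash
python3 - <<'E'
from h import *
s=ctrl.get_state(); print(s['time'],s['eef_pos'],s['qpos'],s['contact_force'],s['opening'])
d=delt(bw([-.002,0,.40]),lean(0),s); print(d); print(delt(bw([-.002,0,.32]),lean(0),after(s,d)))
E
```

```text
15.2 [0.4518 0.1532 0.4121] [ 0.1147 -0.2352  1.787  -0.0015  1.6026  0.0151] [ 0.5109 -0.0703  0.7937] 0.5997765087659799
[ 0.0115  0.0719  0.0112 -0.0128  0.0017  0.0031]
[ 0.   -0.    0.08  0.    0.   -0.  ]
```

carry_out(deltas=[0.006,0.036,0,-0.007,0,0,0.012,0.072,0.011,-0.013,0.002,0.003,0.012,0.072,0.011,-0.013,0.002,0.003,0.012,0.072,0.011,-0.013,0.002,0.003])

```text
time: 15.7
eef_pos: [0.5205, 0.1686, 0.403]
tcp_rot: [0.674, 0.739, 0.001, 0.002]
contact_force: [0.1, 0.5, -1.3]
opening: 0.596
finger_force: 0.0
```

```bash
python3 - <<'E'
from h import *
s=ctrl.get_state(); print(s['time'],s['eef_pos'],s['contact_force'],RB.inv().apply(s['eef_pos']-B))
print(delt(bw([-.002,0,.318]),lean(0),s))
E
```

```text
15.7 [0.5205 0.1686 0.403 ] [ 0.1421  0.5084 -1.3174] [-0.0038 -0.003   0.403 ]
[ 0.0031  0.0015  0.085   0.0038  0.0007 -0.0055]
```

carry_out(deltas=[0.003,0.0015,0.03,0.004,0,-0.005,0.003,0.0015,0.06,0.004,0,-0.005,0.003,0.0015,0.085,0.004,0,-0.005,0.003,0.0015,0.085,0.004,0,-0.005])

```text
time: 16.2
eef_pos: [0.5212, 0.172, 0.3178]
tcp_rot: [0.672, 0.74, -0.001, -0.0]
contact_force: [0.3, 0.0, -0.0]
opening: 0.599
finger_force: 0.0
```

carry_out(deltas=[0,0,0,0,0,0,0,0,0,0,0,0,0,0,0,0,0,0,0,0,0,0,0,0,0,0,0,0,0,0], grip=0, grip_force=30)

```text
time: 16.82
eef_pos: [0.5235, 0.1725, 0.3217]
tcp_rot: [0.672, 0.74, 0.002, 0.002]
contact_force: [-1.4, -0.6, 5.3]
opening: 0.099
finger_force: 29.6
```

```bash
python3 - <<'E'
from h import *
s=ctrl.get_state(); print(s['time'],s['eef_pos'],s['contact_force'],s['opening'],s['finger_force'],RB.inv().apply(s['eef_pos']-B),s['qpos'])
E
```

```text
16.825 [0.5235 0.1725 0.3217] [-1.3879 -0.578   5.2779] 0.09924160344506563 29.61784601211548 [-0.0005  0.0006  0.3217] [ 0.1347 -0.0481  1.7792 -0.001   1.4051  0.0382]
```

```bash
cat > arc.py <<'E'
from h import *
import sys
def arc(a0,step,rows): # dy(tool)=dx box, dz(tool)=-dz
    a=a0-step*np.arange(1,rows+1); P=lambda a: np.stack([-.218*np.cos(a),-.218*np.sin(a)],-1)
    return (P(a)-P(a0)).round(3).tolist()
def bar(s,off): # bar centre in box frame, angle
    p=RB.inv().apply(s['eef_pos']-B)+R.from_quat([0,0,0,1]).apply([0,0,off]); return p,np.arctan2(p[2]-.135,.092-p[0]),np.hypot(p[2]-.135,.092-p[0])
E
python3 - <<'E'
from arc import *
a=1.133
for i in range(8): print(round(a,3),arc(a,.03,5)); a-=.15
E
```

```text
1.133 [[-0.006, 0.003], [-0.012, 0.006], [-0.017, 0.009], [-0.023, 0.012], [-0.028, 0.016]]
0.983 [[-0.005, 0.004], [-0.011, 0.008], [-0.016, 0.012], [-0.021, 0.016], [-0.026, 0.02]]
0.833 [[-0.005, 0.004], [-0.009, 0.009], [-0.014, 0.014], [-0.018, 0.019], [-0.022, 0.024]]
0.683 [[-0.004, 0.005], [-0.008, 0.01], [-0.012, 0.016], [-0.015, 0.021], [-0.019, 0.027]]
0.533 [[-0.003, 0.006], [-0.006, 0.011], [-0.009, 0.017], [-0.012, 0.023], [-0.014, 0.029]]
0.383 [[-0.002, 0.006], [-0.005, 0.012], [-0.007, 0.019], [-0.008, 0.025], [-0.01, 0.031]]
0.233 [[-0.001, 0.006], [-0.003, 0.013], [-0.004, 0.019], [-0.005, 0.026], [-0.005, 0.032]]
0.083 [[-0.0, 0.007], [-0.001, 0.013], [-0.001, 0.02], [-0.001, 0.026], [-0.0, 0.033]]
```

carry_out(deltas=[0,-0.006,0.003,0,0,0,0,-0.012,0.006,0,0,0,0,-0.017,0.009,0,0,0,0,-0.023,0.012,0,0,0,0,-0.028,0.016,0,0,0])

```text
time: 17.45
eef_pos: [0.4948, 0.1699, 0.3046]
tcp_rot: [0.672, 0.74, 0.001, 0.001]
contact_force: [-3.3, -0.9, 7.4]
opening: 0.103
finger_force: 30.3
```

```bash
python3 - <<'E'
from arc import *
s=ctrl.get_state(); print(s['contact_force'],s['opening'],bar(s,.0107))
E
```

```text
[-3.2887 -0.8966  7.3598] 0.10255094737257797 (array([-0.0293,  0.0007,  0.3153]), np.float64(0.978580422095653), np.float64(0.21732104924651086))
```

Moving on the arc with small forces; continuing.

carry_out(deltas=[0,-0.005,0.004,0,0,0,0,-0.011,0.008,0,0,0,0,-0.016,0.012,0,0,0,0,-0.021,0.016,0,0,0,0,-0.026,0.02,0,0,0])

```text
time: 18.08
eef_pos: [0.469, 0.1674, 0.2833]
tcp_rot: [0.672, 0.74, 0.001, 0.001]
contact_force: [0.0, -0.3, 1.3]
opening: 0.101
finger_force: 30.3
```

carry_out(deltas=[0,-0.005,0.004,0,0,0,0,-0.009,0.009,0,0,0,0,-0.014,0.014,0,0,0,0,-0.018,0.019,0,0,0,0,-0.022,0.024,0,0,0])

```text
time: 18.7
eef_pos: [0.4473, 0.1654, 0.2592]
tcp_rot: [0.672, 0.74, 0.001, 0.001]
contact_force: [0.2, 1.9, -0.3]
opening: 0.1
finger_force: 30.5
```

```bash
python3 - <<'E'
from arc import *
s=ctrl.get_state(); print(s['contact_force'],s['opening'],bar(s,.0107),s['qpos'])
E
```

```text
[ 0.2325  1.9466 -0.3216] 0.10023392932471571 (array([-0.077 ,  0.0008,  0.2699]), np.float64(0.6735336246297836), np.float64(0.21621882439913154)) [ 0.141  -0.1877  2.0184 -0.0002  1.3078  0.0444]
```

carry_out(deltas=[0,-0.004,0.005,0,0,0,0,-0.008,0.01,0,0,0,0,-0.012,0.016,0,0,0,0,-0.016,0.021,0,0,0,0,-0.019,0.027,0,0,0])

```text
time: 19.32
eef_pos: [0.4287, 0.1635, 0.2322]
tcp_rot: [0.672, 0.74, 0.001, 0.001]
contact_force: [0.9, 3.4, -0.2]
opening: 0.102
finger_force: 30.1
```

carry_out(deltas=[0,-0.003,0.006,0,0,0,0,-0.006,0.011,0,0,0,0,-0.009,0.017,0,0,0,0,-0.012,0.023,0,0,0,0,-0.014,0.029,0,0,0])

```text
time: 19.95
eef_pos: [0.4145, 0.1622, 0.2032]
tcp_rot: [0.672, 0.74, 0.001, 0.001]
contact_force: [0.2, 4.1, -0.9]
opening: 0.101
finger_force: 29.7
```

```bash
python3 - <<'E'
from arc import *
s=ctrl.get_state(); print(s['contact_force'],s['opening'],bar(s,.0107),s['qpos'])
E
```

```text
[ 0.157   4.0654 -0.8864] 0.10130921139273076 (array([-0.1099,  0.0008,  0.2139]), np.float64(0.3725038024905714), np.float64(0.2167625874416644)) [ 0.1443 -0.2182  2.1478 -0.0002  1.2095  0.0477]
```

carry_out(deltas=[0.0005,-0.002,0.006,0,0,0,0.001,-0.005,0.012,0,0,0,0.001,-0.007,0.019,0,0,0,0.001,-0.008,0.025,0,0,0,0.001,-0.01,0.031,0,0,0])

```text
time: 20.58
eef_pos: [0.405, 0.1614, 0.172]
tcp_rot: [0.672, 0.74, 0.0, 0.002]
contact_force: [-1.4, -1.5, 0.5]
opening: 0.099
finger_force: 29.5
```

carry_out(deltas=[0,-0.001,0.005,0,0,0,0,-0.002,0.01,0,0,0,0,-0.003,0.015,0,0,0,0,-0.004,0.02,0,0,0,0,-0.005,0.025,0,0,0])

```text
time: 21.2
eef_pos: [0.4009, 0.1611, 0.1476]
tcp_rot: [0.672, 0.74, 0.001, 0.003]
contact_force: [3.2, -4.6, -1.7]
opening: 0.102
finger_force: 29.2
```

```bash
python3 - <<'E'
from arc import *
s=ctrl.get_state(); print(s['contact_force'],s['opening'],bar(s,.0107),s['qpos'])
E
```

```text
[ 3.2327 -4.6282 -1.6784] 0.10160232953771546 (array([-0.1236,  0.001 ,  0.1583]), np.float64(0.1075888910210692), np.float64(0.2168077428730194)) [ 0.1477 -0.185   2.2283 -0.0024  1.0929  0.0519]
```

carry_out(deltas=[0,0,0.003,0,0,0,0,0,0.006,0,0,0,0,-0.001,0.009,0,0,0,0,-0.001,0.012,0,0,0,0,-0.001,0.015,0,0,0])

```text
time: 21.82
eef_pos: [0.3999, 0.161, 0.1327]
tcp_rot: [0.672, 0.74, 0.001, 0.002]
contact_force: [3.2, -5.0, -0.2]
opening: 0.101
finger_force: 29.2
```

carry_out(deltas=[0,0,0.001,0,0,0,0,0,0.002,0,0,0,0,0,0.003,0,0,0,0,0,0.004,0,0,0,0,0,0.005,0,0,0])

```text
time: 22.45
eef_pos: [0.3999, 0.1611, 0.1302]
tcp_rot: [0.672, 0.741, 0.0, 0.002]
contact_force: [-5.4, -6.3, 16.7]
opening: 0.097
finger_force: 31.1
```

```bash
python3 - <<'E'
from arc import *
s=ctrl.get_state(); print(s['contact_force'],s['opening'],bar(s,.0107),s['qpos'])
E
```

```text
[-5.3689 -6.3072 16.6758] 0.09746539375011443 (array([-0.1246,  0.0011,  0.1409]), np.float64(0.027417311112314657), np.float64(0.21665582501233144)) [ 0.1481 -0.16    2.2421 -0.0026  1.0568  0.0519]
```

The hood meets the rim (16 N, bar at 0.141 m). Easing off, releasing narrowly, and lifting away.

carry_out(deltas=[0,0,-0.001,0,0,0,0,0,-0.002,0,0,0,0,0,-0.002,0,0,0])

```text
time: 22.82
eef_pos: [0.3998, 0.1611, 0.1304]
tcp_rot: [0.672, 0.741, 0.001, 0.002]
contact_force: [0.8, -5.4, 3.3]
opening: 0.101
finger_force: 29.8
```

carry_out(deltas=[0,0,0,0,0,0,0,0,0,0,0,0,0,0,0,0,0,0,0,0,0,0,0,0], grip=27)

```text
time: 23.32
eef_pos: [0.3989, 0.1616, 0.1293]
tcp_rot: [0.672, 0.74, 0.001, 0.001]
contact_force: [-0.1, 0.2, -0.3]
opening: 0.268
finger_force: 0.0
```

carry_out(deltas=[0,0,-0.008,0,0,0,0,0,-0.02,0,0,0,0,0,-0.04,0,0,0,0,0,-0.08,0,0,0,0,0,-0.12,0,0,0])

```text
time: 23.95
eef_pos: [0.3986, 0.1615, 0.2516]
tcp_rot: [0.672, 0.74, 0.001, 0.001]
contact_force: [0.4, -0.8, 0.2]
opening: 0.27
finger_force: 0.0
```

```bash
python3 - <<'E'
from arc import *
s=ctrl.get_state(); print(s['time'],s['eef_pos'],s['contact_force'],s['opening'])
for c in('top','scene'):
    im,W=cloud(c);P=W[~np.isnan(W[:,:,0])]; q=RB.inv().apply(P-B)
    k=(abs(q[:,1])<.13)&(q[:,2]<.2)
    for x0,x1 in((-.08,-.04),(-.02,.02),(.04,.08),(-.135,-.118)):
        m=k&(q[:,0]>x0)&(q[:,0]<x1)&(q[:,2]>.1); print(c,x0,m.sum(),np.percentile(q[m][:,2],[10,50,90]) if m.any() else '')
    for n in('headset','heatsink','solder_spool','flux_pot','tip_cleaner','attenuator'):
        r=ctrl.find_in(c,n)[:1]; print(n,[(x['uv'],round(x['score'],2),W[int(x['uv'][1]),int(x['uv'][0])].round(3)) for x in r])
E
```

```text
23.95 [0.3986 0.1615 0.2516] [ 0.4122 -0.7956  0.213 ] 0.2700179831308652
top -0.08 1289 [0.1464 0.1485 0.1507]
top -0.02 1417 [0.1468 0.1489 0.1511]
top 0.04 1835 [0.1461 0.1483 0.1506]
top -0.135 203 [0.141  0.1435 0.1459]
headset [([355.7, 187.6], 0.89, array([ 0.546, -0.245,  0.186]))]
heatsink [([336.9, 237.8], 0.71, array([ 0.458, -0.222,  0.03 ]))]
solder_spool [([315.5, 175.1], 0.63, array([ 0.618, -0.17 ,  0.044]))]
flux_pot [([370.7, 228.7], 0.79, array([ 0.483, -0.311,  0.022]))]
tip_cleaner [([358.4, 162.1], 0.76, array([ 0.663, -0.289,  0.016]))]
attenuator []
scene -0.08 1278 [0.1455 0.1477 0.15  ]
scene -0.02 1420 [0.1459 0.1481 0.1503]
scene 0.04 1414 [0.1452 0.1475 0.1498]
scene -0.135 219 [0.1399 0.1427 0.1455]
headset []
heatsink []
solder_spool []
flux_pot []
tip_cleaner []
attenuator [([272.5, 355.7], 0.5, array([0.382, 0.283, 0.017]))]
```

The lid is level (0.148 m front to back), the headset hangs on the rail, the bystanders haven't moved, and the arm is clear. Handing in.

```bash
python3 -c "
from plant import ctrl
print(ctrl.sign_off())"
```

```text
the job is handed in; nothing more can be done
None
```

The job is handed in after about 24 s of the 72 s: the headset hangs on the rail bar with a cup on each side, the stay was broken at the tab, and the hood was held all the way down and is fully shut; the other things on the bench are where they stood.

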